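# Oiled turnings to the drying tray, in reverse order

### The arm

A 6-joint arm with a two-finger parallel gripper is mounted at the origin on the work surface. World frame = base frame: x ahead of the robot, y to its left, z up, the work surface at z = 0. Lengths are in m, angles in rad, forces in N, time in s.
With the tool pointing down it reaches from about 0.3 to 0.775 m from the base axis. Payload 14.6 kg.
Tool frame: the origin (TCP) lies at the very end of the fingers, on their centre line; the grasp point (between the pads) lies 19 mm behind it (grip_depth is the distance from the TCP to the grasp point, in m); z points along the fingers, y is the line along which they close (so a half turn about z gives the same grasp; the last joint's range is limited). The gripper opens to 85 mm and grips with 20 to 120 N. Pads are 22 mm wide; open, the fingers measure 114 mm over their backs; the gripper's body (76 mm by 85 mm) begins 54 mm behind the grasp point. The pads swing forward as they close: fully open they stand 13 mm farther back than shut.
Start: joints at [1.099, 0.3, 1.521, -0, 1.321, -0.067], TCP at [0.217, 0.506, 0.231] pointing down, gripper open.
Joint ranges: [-3.03, 3.03], [-0.79, 2.21], [0.23, 2.52], [-1.04, 4.18], [0, 3.07], [-2.55, 2.55]. Speed limits (rad/s): [2.22, 2.22, 2.57, 3.14, 3.14, 3.14].

### API

Orientations are given as a unit quaternion [x, y, z, w].
In Python, from plant import observe, grab_frame, get_calibration, close_job, grip_depth gives the robot as it stands. The module is installed in compiled form; this text tells all that it offers.
- The arm moves only by the tool jog_arm, never from a script. Its argument "moves" is a list of rows, each an object of numbers: "rx", "ry", "rz": the turn, a rotation vector about the tool's x, y, z in rad; "x", "y", "z": the shift along the tool's x, y, z in mm; "grip": the opening, from 0 (shut) to 1 (fully open). A call has exactly 10 rows; each row is the pose to reach, as a shift and turn from the pose commanded when the call began, along the tool's axes at that moment; what a row does not reach only later rows make up. A row lasts 1/8 s, in which the tool goes at most 62.5 mm and 10.7 degrees, less where a joint would pass 70% of its speed; a pose out of reach is approached as far as the arm can. A call with a gripper value outside its range is refused whole. The fingers move at their own pace and stop on an object; "grip_force" is the grip in N (left out, the last holds). Time passes only in rows, so rows that repeat a pose let the fingers close, or fill a call up. It gives the time, the measured TCP pose, the force, the opening and the grip force at its end, in the units of the state.
- observe(): the state, without advancing time (a new reading comes with each control period).
- grab_frame(name): name is "scene" or "top"; returns (picture, depth): 384x512x3 uint8, red, green, blue; 384x512 float32, m along the optical axis (not along the pixel's ray), 0 where there is no reading.
- get_calibration(name): a dict with "fx", "fy", "cx", "cy" (pixels), "cam_to_world" (4x4, takes a point from camera to world coordinates). Camera axes: x right, y up, looking along -z (the intrinsics and any distortion apply to the point x, -y, -z); pixel columns grow to the right and rows downward; lengths in m; the calibration is good to about 2 mm. A picture is of the moment at which its call begins. get_calibration takes no time and is no camera call.
- close_job(): hands the job in; it is judged then, once.
The state is a dict: "time_s": time; "joint_positions": joint angles; "joint_velocities": joint speeds; "joint_torque": joint torques, N m; "tcp_pos": TCP position; "orientation": TCP orientation; "contact_force": force on the tool from outside, world axes, zero at the start; "torque": the same for the moment, N m; "gripper_width": finger opening in m; "gripper_force": force on a finger pad.
Only numpy, scipy, OpenCV 4.12 (cv2) and the standard library are available. Lean on these libraries where they do the work, as an engineer would, in place of code of your own. Each camera call takes 0.05 s, during which the arm holds its last target. There are 200 camera calls.

### The job

The four turned wooden pieces on the dark oiling stand are ready to dry: stand them upright in the four cells of the white drying tray, one in each, in reverse order, so that the piece nearest the robot on the stand goes to the cell farthest from the robot, the second nearest to the second farthest, and so on. Set each piece down on the cell's floor rather than dropping it, knock none over, and leave the wax tin between stand and tray where it is.

Things in the scene. Friction and masses are not known exactly. Their poses are not given: they have to be found in the camera images.
- knob: Turned drawer knob, 68 mm high: base disc 40 mm in diameter, thin 20 mm neck, mushroom-shaped domed head 44 mm in diameter whose straight rim lies 44 to 56 mm above the underside (grip the head there). About 60 g. Plain brown wood, round. Origin at the centre of its underside, z up. Starts upright on its own pad.
- handle: Turned tool handle standing on its butt, 88 mm high (the tallest): butt 36 to 38 mm in diameter, slim grip 26 mm in diameter from 47 to 66 mm above the underside (grip it there), a 20 mm brass ferrule from 70 mm to the top. About 60 g. Plain brown wood, round. Origin at the centre of its underside, z up. Starts upright on its own pad.
- cup: Turned egg cup, 72 mm high: foot 40 mm in diameter, thin 18 mm stem, open hollow bowl with straight sides 44 mm in outer diameter from 40 to 72 mm above the underside (grip the bowl from outside). About 50 g. Plain brown wood, round. Origin at the centre of its underside, z up. Starts upright on its own pad.
- candlestick: Turned candlestick, 76 mm high: base 40 mm in diameter, straight stem 18 mm in diameter from 22 to 62 mm above the underside (grip it there), flat drip plate 38 mm in diameter at the top with a dark round socket disc in it. About 60 g. Plain brown wood, round. Origin at the centre of its underside, z up. Starts upright on its own pad.
- tray: Fixed drying tray, painted white, 274 x 76 x 18 mm, a row of four empty cells. Origin at the centre of its underside on the table; x along the row, away from the robot (within 0.25 rad), z up. Cell centres at x = -99, -33, 33, 99 mm, y = 0. Cells are 56 x 56 mm inside; floor 10 mm above the table; walls 10 mm thick, 8 mm high above the floor.
- tin: Closed grey-white round tin of wax with a pale label band, 56 mm in diameter, 50 mm high, standing loose on the table in the gap between stand and tray. Origin at the centre of its underside.
- pad_knob: The plywood pad, 56 x 56 x 8 mm, on which the knob stands at the start (within 5 mm of centre). The four alike pads are fixed 66 mm apart in a row on a dark 280 x 80 x 10 mm rail: the oiling stand. Pad tops are 18 mm above the table. Origin at the centre of its underside, x along the row, away from the robot (within 0.25 rad).
- pad_handle: The plywood pad, 56 x 56 x 8 mm, on which the handle stands at the start (within 5 mm of centre). The four alike pads are fixed 66 mm apart in a row on a dark 280 x 80 x 10 mm rail: the oiling stand. Pad tops are 18 mm above the table. Origin at the centre of its underside, x along the row, away from the robot (within 0.25 rad).
- pad_cup: The plywood pad, 56 x 56 x 8 mm, on which the cup stands at the start (within 5 mm of centre). The four alike pads are fixed 66 mm apart in a row on a dark 280 x 80 x 10 mm rail: the oiling stand. Pad tops are 18 mm above the table. Origin at the centre of its underside, x along the row, away from the robot (within 0.25 rad).
- pad_candlestick: The plywood pad, 56 x 56 x 8 mm, on which the candlestick stands at the start (within 5 mm of centre). The four alike pads are fixed 66 mm apart in a row on a dark 280 x 80 x 10 mm rail: the oiling stand. Pad tops are 18 mm above the table. Origin at the centre of its underside, x along the row, away from the robot (within 0.25 rad).
Things that resemble listed ones, but are neither listed nor needed, are in the scene too. Leave any green or purple look-alike of the cup alone.

How it is judged:
By the outcome, as a careful person would: the job done as asked, in the order asked, and still so for the second after the job is handed in, with the robot touching nothing.
It also fails if it takes over 115 s, if anything falls off the work surface, if the arm or the gripper's body presses on something with over 40 N, if the wrist force passes 120 N, or if a joint passes its speed limit or range.

## Working session

There is one attempt and no reset: what is moved stays moved. The work goes in short steps, Python scripts to look and compute and a tool call to move; the robot and the scene stay as the last step left them, time stands still between calls to the robot, and variables do not carry over. Pictures are saved under pics/ and viewed, at most 14 in all, crops included, and the job is handed in when it is done.

Besides the shell and the picture viewer there is one more tool, called after ">>>" in YAML: its name, and indented under it one key for each argument. jog_arm: Moves the arm, as the interface text tells. Its arguments: {"type":"object","properties":{"moves":{"type":"array","items":{"type":"object","properties":{"rx":{"type":"number"},"ry":{"type":"number"},"rz":{"type":"number"},"x":{"type":"number"},"y":{"type":"number"},"z":{"type":"number"},"grip":{"type":"number"}}}},"grip_force":{"type":"number"}},"required":["moves"]}

```bash
mkdir -p pics; python3 - <<'E'
from plant import *
import cv2, numpy as np
for n in("scene","top"):
    p,d=grab_frame(n); np.savez(f"{n}0.npz",p=p,d=d); cv2.imwrite(f"pics/{n}0.png",p[:,:,::-1])
    c=get_calibration(n); print({k:np.round(v,4).tolist() for k,v in c.items()})
s=observe();print(s["time_s"],s["tcp_pos"],s["orientation"],s["gripper_width"],grip_depth)
E
```

```text
{'fx': 398.0519, 'fy': 398.0519, 'cx': 254.1298, 'cy': 189.1114, 'cam_to_world': [[-0.5534, -0.7003, 0.451, 0.8754], [0.8329, -0.4697, 0.2926, 0.1608], [0.0069, 0.5376, 0.8432, 0.6596], [0.0, 0.0, 0.0, 1.0]]}
{'fx': 497.5107, 'fy': 497.5107, 'cx': 250.1754, 'cy': 197.1296, 'cam_to_world': [[-0.002, 0.9744, -0.2248, 0.2896], [-1.0, -0.0028, -0.003, -0.0588], [-0.0035, 0.2248, 0.9744, 1.1639], [0.0, 0.0, 0.0, 1.0]]}
0.1 [0.21652015 0.50536507 0.23076492] [ 2.01025774e-01  9.79585808e-01 -5.13374270e-04 -1.40014246e-04] 0.08575399192617085 0.0187
```

View pics/scene0.png

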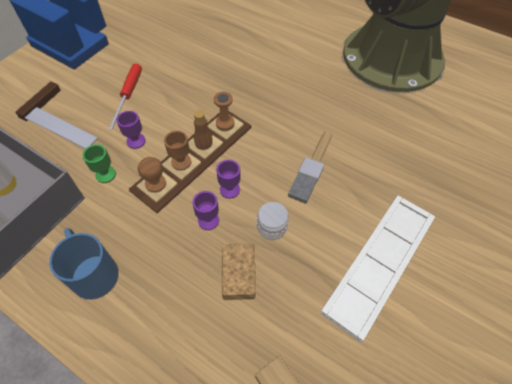

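View pics/top0.png

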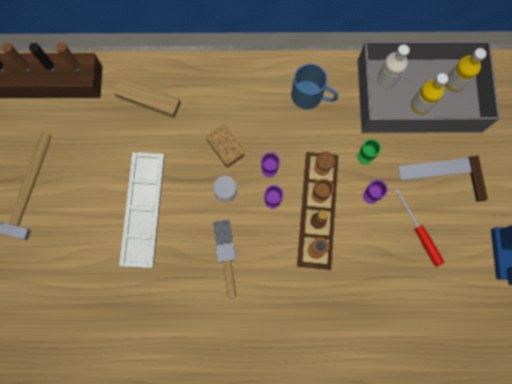

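Scene picture: the stand runs from (150,180) to (235,110), with the knob at (152,175), cup (179,150), handle (203,130) and candlestick (224,110). The tray is at (380,265) and the tin at (272,220).
Top picture (up = +x, left = +y): candlestick (318,248), handle (320,219), cup (322,191), knob (325,162), tray (143,210), tin (225,188).

Could be taken for the cup: purple (270,165), purple (273,197), purple (376,191), green (369,152) and the brown one on the stand (322,191). I choose the brown one. The brown pieces differ in shape: dome at (325,162), hollow at (322,191), brass tip at (320,219), dark socket at (318,248). I'll check this in a close crop and measure.

```bash
cat > h.py <<'E'
from plant import *
import cv2, numpy as np
def cast(n,uv,z):
    c=get_calibration(n);T=c["cam_to_world"];uv=np.atleast_2d(np.asarray(uv,float))
    r=np.c_[(uv[:,0]-c["cx"])/c["fx"],-(uv[:,1]-c["cy"])/c["fy"],-np.ones(len(uv))]@T[:3,:3].T
    o=T[:3,3];return o+r*((z-o[2])/r[:,2])[:,None]
def cloud(n,d):
    c=get_calibration(n);T=c["cam_to_world"];v,u=np.mgrid[:384,:512]
    P=np.stack([(u-c["cx"])/c["fx"]*d,-(v-c["cy"])/c["fy"]*d,-d],-1)
    return P@T[:3,:3].T+T[:3,3]
def rect(n,mask,z):
    k=max(cv2.findContours(mask.astype(np.uint8),0,1)[0],key=cv2.contourArea)
    w=cast(n,k[:,0],z)[:,:2]; return cv2.minAreaRect((w*1000).astype(np.float32))
E
python3 - <<'E'
from h import *
img=[]
for n in("scene","top"):
    f=np.load(n+"0.npz");p,d=f["p"],f["d"];W=cloud(n,d);hsv=cv2.cvtColor(p,cv2.COLOR_RGB2HSV)
    m=(hsv[...,1]<40)&(hsv[...,2]>170); m=cv2.morphologyEx(m.astype(np.uint8),3,np.ones((7,7)))
    print(n,"tray",rect(n,m,.018))
    X=W[...,0];Y=W[...,1];Z=W[...,2]
    t=cast("top",[[225,188]],.05)[0]
    q=W[(np.hypot(X-t[0],Y-t[1])<.05)&(Z>.044)&(d>0)]; print("tin",q.mean(0),len(q),q[:,2].max())
    for nm,uv,h in(("knob",(325,162),.068),("cup",(322,191),.072),("handle",(320,219),.088),("cand",(318,248),.076)):
        t=cast("top",[uv],.018+h)[0]
        s=(np.hypot(X-t[0],Y-t[1])<.032)&(d>0)&(Z>.018+h-.012); q=W[s]
        mn,mx=q[:,:2].min(0),q[:,:2].max(0)
        print(nm,len(q),q.mean(0).round(4),((mn+mx)/2).round(4),(mx-mn).round(4),q[:,2].max().round(4))
p=np.load("top0.npz")["p"];s=np.load("scene0.npz")["p"]
a=cv2.resize(p[140:280,255:395],(480,480),interpolation=2);b=cv2.resize(s[80:220,125:265],(320,320),interpolation=2)
o=np.zeros((480,800,3),np.uint8);o[:,:480]=a;o[:320,480:]=b
cv2.imwrite("pics/crop.png",o[:,:,::-1])
# stand rail
hsv=cv2.cvtColor(p,cv2.COLOR_RGB2HSV);m=np.zeros((384,512),bool);m[145:275,290:345]=(hsv[...,2]<110)[145:275,290:345]
print("rail",rect("top",m,.01))
E
```

```text
scene tray ((530.0428466796875, 200.6293487548828), (76.15779113769531, 274.17364501953125), 86.56673431396484)
tin [0.57475299 0.00586654 0.04850973] 605 0.05184242013431539
knob 353 [ 0.6301 -0.2226  0.0805] [ 0.6288 -0.2247] [0.0405 0.0386] 0.086
cup 249 [ 0.5609 -0.2167  0.0853] [ 0.5604 -0.2176] [0.0435 0.0432] 0.0905
handle 99 [ 0.4982 -0.2091  0.1023] [ 0.4969 -0.2105] [0.0194 0.0188] 0.1067
cand 254 [ 0.4314 -0.2031  0.0921] [ 0.4291 -0.2051] [0.0395 0.0383] 0.0965
top tray ((528.4310302734375, 200.5199432373047), (76.18296813964844, 274.765380859375), 86.55007934570312)
tin [0.57192916 0.00357178 0.04892082] 376 0.055810584256773765
knob 253 [ 0.6242 -0.2268  0.0813] [ 0.6258 -0.2276] [0.0412 0.0432] 0.088
cup 141 [ 0.5582 -0.2196  0.0868] [ 0.5581 -0.2192] [0.0433 0.0419] 0.0941
handle 72 [ 0.4938 -0.2123  0.1043] [ 0.4937 -0.2128] [0.0185 0.0192] 0.1091
cand 244 [ 0.4277 -0.2065  0.0937] [ 0.4279 -0.2069] [0.0352 0.0372] 0.0993
rail ((526.450927734375, -215.04652404785156), (78.88127899169922, 278.0080261230469), 84.12431335449219)
```

View pics/crop.png

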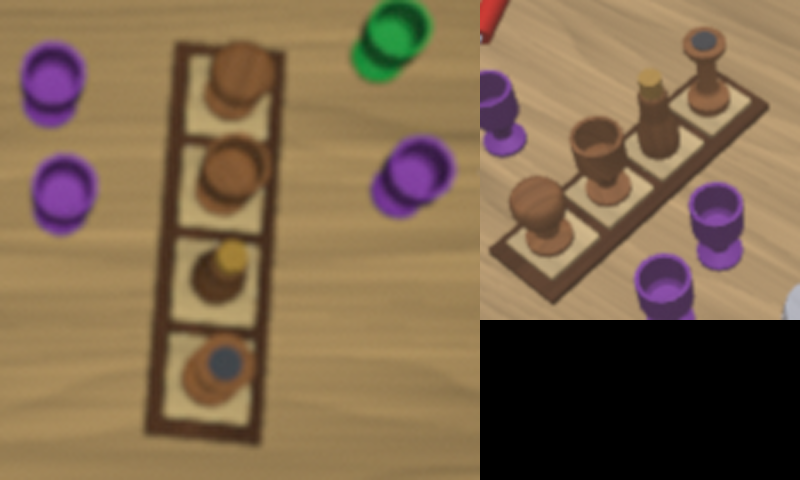

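The crop confirms the order, nearest to the robot first: candlestick, handle, cup, knob. Sizes and heights match the description: tray 76x274, rail 79x278, tops as expected. Next, a helper for the moves.

```bash
cat > go.py <<'E'
from plant import observe
import numpy as np,sys
from scipy.spatial.transform import Rotation as R
P=dict(knob=(.6273,-.2262),cup=(.5593,-.2184),handle=(.4953,-.2117),cand=(.4285,-.2060),
 c4=(.6280,.1946),c3=(.5621,.1986),c2=(.4963,.2026),c1=(.4304,.2065))
def go(n,z):
    s=observe();M=R.from_quat(s["orientation"]);a=np.deg2rad(86.5 if n[:1]=="c" and n[1:].isdigit() else 84.1)
    y=np.array([np.cos(a),np.sin(a),0]);Z=np.array([0,0,-1.]);G=R.from_matrix(np.c_[np.cross(y,Z),y,Z])
    d=M.inv().apply(np.r_[P[n],z]-s["tcp_pos"])*1000
    print(n,z,"mm",d.round(1),"rv",(M.inv()*G).as_rotvec().round(4))
if __name__=="__main__":
    for a in sys.argv[1:]: n,z=a.split(":");go(n,float(z))
    s=observe();print(s["time_s"],s["contact_force"].round(1) if hasattr(s["contact_force"],"round") else s["contact_force"],s["gripper_width"])
E
python3 go.py cand:.16
```

```text
cand 0.16 mm [-475.  -570.3   71.3] rv [-1.000e-03 -2.000e-04 -3.018e-01]
0.1 [-0.8 -0.8  0.1] 0.08575399192617085
```

>>> jog_arm:
  moves:
    - {"x": -475, "y": -570, "z": 71, "rz": -0.302, "rx": -0.001, "grip": 1}
    - {"x": -475, "y": -570, "z": 71, "rz": -0.302, "rx": -0.001, "grip": 1}
    - {"x": -475, "y": -570, "z": 71, "rz": -0.302, "rx": -0.001, "grip": 1}
    - {"x": -475, "y": -570, "z": 71, "rz": -0.302, "rx": -0.001, "grip": 1}
    - {"x": -475, "y": -570, "z": 71, "rz": -0.302, "rx": -0.001, "grip": 1}
    - {"x": -475, "y": -570, "z": 71, "rz": -0.302, "rx": -0.001, "grip": 1}
    - {"x": -475, "y": -570, "z": 71, "rz": -0.302, "rx": -0.001, "grip": 1}
    - {"x": -475, "y": -570, "z": 71, "rz": -0.302, "rx": -0.001, "grip": 1}
    - {"x": -475, "y": -570, "z": 71, "rz": -0.302, "rx": -0.001, "grip": 1}
    - {"x": -475, "y": -570, "z": 71, "rz": -0.302, "rx": -0.001, "grip": 1}

```text
invalid input
```

```bash
python3 go.py cand:.16
```

```text
cand 0.16 mm [-475.  -570.3   71.3] rv [-1.000e-03 -2.000e-04 -3.018e-01]
0.1 [-0.8 -0.8  0.1] 0.08575399192617085
```

>>> jog_arm:
  moves:
    - {"x": -475, "y": -570, "z": 71, "rx": 0, "ry": 0, "rz": -0.302, "grip": 1}
    - {"x": -475, "y": -570, "z": 71, "rx": 0, "ry": 0, "rz": -0.302, "grip": 1}
    - {"x": -475, "y": -570, "z": 71, "rx": 0, "ry": 0, "rz": -0.302, "grip": 1}
    - {"x": -475, "y": -570, "z": 71, "rx": 0, "ry": 0, "rz": -0.302, "grip": 1}
    - {"x": -475, "y": -570, "z": 71, "rx": 0, "ry": 0, "rz": -0.302, "grip": 1}
    - {"x": -475, "y": -570, "z": 71, "rx": 0, "ry": 0, "rz": -0.302, "grip": 1}
    - {"x": -475, "y": -570, "z": 71, "rx": 0, "ry": 0, "rz": -0.302, "grip": 1}
    - {"x": -475, "y": -570, "z": 71, "rx": 0, "ry": 0, "rz": -0.302, "grip": 1}
    - {"x": -475, "y": -570, "z": 71, "rx": 0, "ry": 0, "rz": -0.302, "grip": 1}
    - {"x": -475, "y": -570, "z": 71, "rx": 0, "ry": 0, "rz": -0.302, "grip": 1}
  grip_force: 30

```text
time_s: 1.35
tcp_pos: [0.3946, -0.0929, 0.1716]
orientation: [0.052, 0.999, -0.0, 0.0]
contact_force: [1.1, 0.3, 0.6]
gripper_width: 0.0854
gripper_force: 0.0
```

```bash
python3 go.py cand:.16
```

```text
cand 0.16 mm [ -45.4 -109.    11.6] rv [ 0.      0.0004 -0.0002]
1.35 [1.1 0.3 0.6] 0.08536639835052275
```

>>> jog_arm:
  moves:
    - {"x": -45, "y": -109, "z": 12, "rx": 0, "ry": 0, "rz": 0, "grip": 1}
    - {"x": -45, "y": -109, "z": 12, "rx": 0, "ry": 0, "rz": 0, "grip": 1}
    - {"x": -45, "y": -109, "z": 12, "rx": 0, "ry": 0, "rz": 0, "grip": 1}
    - {"x": -45, "y": -109, "z": 12, "rx": 0, "ry": 0, "rz": 0, "grip": 1}
    - {"x": -45, "y": -109, "z": 40, "rx": 0, "ry": 0, "rz": 0, "grip": 1}
    - {"x": -45, "y": -109, "z": 75, "rx": 0, "ry": 0, "rz": 0, "grip": 1}
    - {"x": -45, "y": -109, "z": 105, "rx": 0, "ry": 0, "rz": 0, "grip": 1}
    - {"x": -45, "y": -109, "z": 125, "rx": 0, "ry": 0, "rz": 0, "grip": 1}
    - {"x": -45, "y": -109, "z": 130, "rx": 0, "ry": 0, "rz": 0, "grip": 1}
    - {"x": -45, "y": -109, "z": 130, "rx": 0, "ry": 0, "rz": 0, "grip": 1}
  grip_force: 30

```text
time_s: 2.6
tcp_pos: [0.4283, -0.2032, 0.0424]
orientation: [0.051, 0.999, -0.0, 0.0]
contact_force: [0.5, -0.3, 0.6]
gripper_width: 0.0856
gripper_force: 0.0
```

```bash
python3 go.py cand:.0413; python3 - <<'E'
from h import *
o=np.zeros((400,800,3),np.uint8)
for i,(n,r,c) in enumerate((("top",140,255),("scene",80,125))):
    o[:,400*i:400*i+400]=cv2.resize(grab_frame(n)[0][r:r+140,c:c+140],(400,400),interpolation=2)
cv2.imwrite("pics/g1.png",o[:,:,::-1])
E
```

```text
cand 0.0413 mm [-0.5 -2.8  1.1] rv [-0.0002  0.0004  0.001 ]
2.6 [ 0.5 -0.3  0.6] 0.08557216350257835
```

View pics/g1.png

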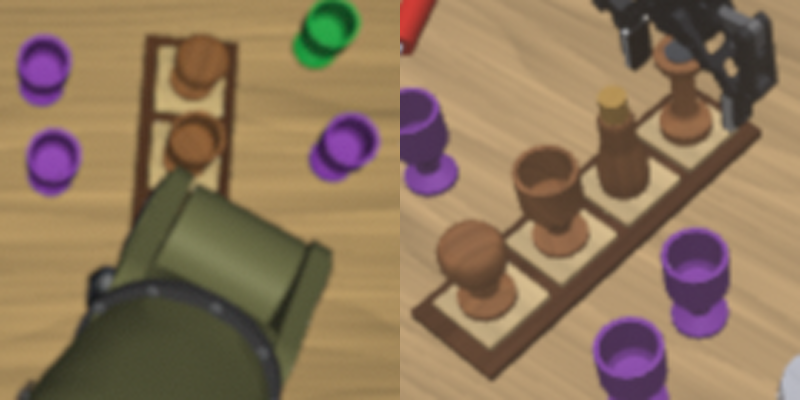

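The crop shows the fingers on both sides of the candlestick (plate at crop (680,50)) and all the other pieces still upright. I'll correct 3 mm and close.

>>> jog_arm:
  moves:
    - {"x": 0, "y": -3, "z": 1, "rx": 0, "ry": 0, "rz": 0, "grip": 1}
    - {"x": 0, "y": -3, "z": 1, "rx": 0, "ry": 0, "rz": 0, "grip": 0.6}
    - {"x": 0, "y": -3, "z": 1, "rx": 0, "ry": 0, "rz": 0, "grip": 0.4}
    - {"x": 0, "y": -3, "z": 1, "rx": 0, "ry": 0, "rz": 0, "grip": 0.2}
    - {"x": 0, "y": -3, "z": 1, "rx": 0, "ry": 0, "rz": 0, "grip": 0}
    - {"x": 0, "y": -3, "z": 1, "rx": 0, "ry": 0, "rz": 0, "grip": 0}
    - {"x": 0, "y": -3, "z": 1, "rx": 0, "ry": 0, "rz": 0, "grip": 0}
    - {"x": 0, "y": -3, "z": 1, "rx": 0, "ry": 0, "rz": 0, "grip": 0}
    - {"x": 0, "y": -3, "z": 1, "rx": 0, "ry": 0, "rz": 0, "grip": 0}
    - {"x": 0, "y": -3, "z": 1, "rx": 0, "ry": 0, "rz": 0, "grip": 0}
  grip_force: 30

```text
time_s: 3.95
tcp_pos: [0.4279, -0.2067, 0.0409]
orientation: [0.051, 0.999, -0.0, 0.0]
contact_force: [-1.2, 1.4, 4.6]
gripper_width: 0.0327
gripper_force: 19.8
```

```bash
python3 go.py c4:.14 cand:.0413
```

```text
c4 0.14 mm [-157.9  419.7  -99. ] rv [-0.0001  0.0004 -0.0418]
cand 0.0413 mm [-0.5  0.8 -0.4] rv [-0.0001  0.0004  0.0001]
3.95 [-1.2  1.4  4.6] 0.03273053649673244
```

```bash
python3 - <<'E'
from h import *
p,d=grab_frame("scene")
cv2.imwrite("pics/g2.png",cv2.resize(p[70:150,170:270],(750,600),interpolation=2)[:,:,::-1])
s=observe();print(s["gripper_width"],s["gripper_force"],s["contact_force"])
E
```

```text
0.0325871015485813 19.795249345625052 [0.11456973 0.51822883 5.36790804]
```

View pics/g2.png

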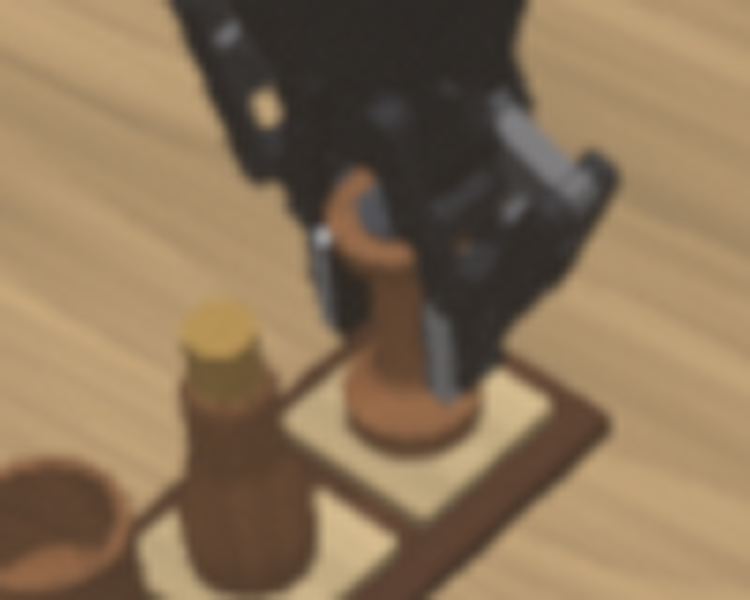

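The candlestick is upright, with its plate at crop (385,215). The pads are still off the stem (width 33 mm instead of 18), so the fingers touch the plate or the base. I'll reopen a little, raise 6 mm and close again.

>>> jog_arm:
  moves:
    - {"x": 0, "y": 0, "z": 0, "rx": 0, "ry": 0, "rz": 0, "grip": 0.65}
    - {"x": 0, "y": 0, "z": 0, "rx": 0, "ry": 0, "rz": 0, "grip": 0.65}
    - {"x": 0, "y": 1, "z": -6, "rx": 0, "ry": 0, "rz": 0, "grip": 0.65}
    - {"x": 0, "y": 1, "z": -6, "rx": 0, "ry": 0, "rz": 0, "grip": 0.5}
    - {"x": 0, "y": 1, "z": -6, "rx": 0, "ry": 0, "rz": 0, "grip": 0}
    - {"x": 0, "y": 1, "z": -6, "rx": 0, "ry": 0, "rz": 0, "grip": 0}
    - {"x": 0, "y": 1, "z": -6, "rx": 0, "ry": 0, "rz": 0, "grip": 0}
    - {"x": 0, "y": 1, "z": -6, "rx": 0, "ry": 0, "rz": 0, "grip": 0}
    - {"x": 0, "y": 1, "z": -6, "rx": 0, "ry": 0, "rz": 0, "grip": 0}
    - {"x": 0, "y": 1, "z": -6, "rx": 0, "ry": 0, "rz": 0, "grip": 0}
  grip_force: 20

```text
time_s: 5.25
tcp_pos: [0.4281, -0.2058, 0.047]
orientation: [0.051, 0.999, -0.0, 0.0]
contact_force: [0.1, -1.6, 5.4]
gripper_width: 0.0337
gripper_force: 19.6
```

```bash
python3 go.py c4:.14; python3 - <<'E'
from h import *
p,d=grab_frame("scene")
cv2.imwrite("pics/g3.png",cv2.resize(p[70:150,170:270],(750,600),interpolation=2)[:,:,::-1])
E
```

```text
c4 0.14 mm [-157.8  418.8  -93. ] rv [-0.0003  0.0006 -0.0418]
5.25 [ 0.1 -1.6  5.4] 0.03366240405700218
```

View pics/g3.png

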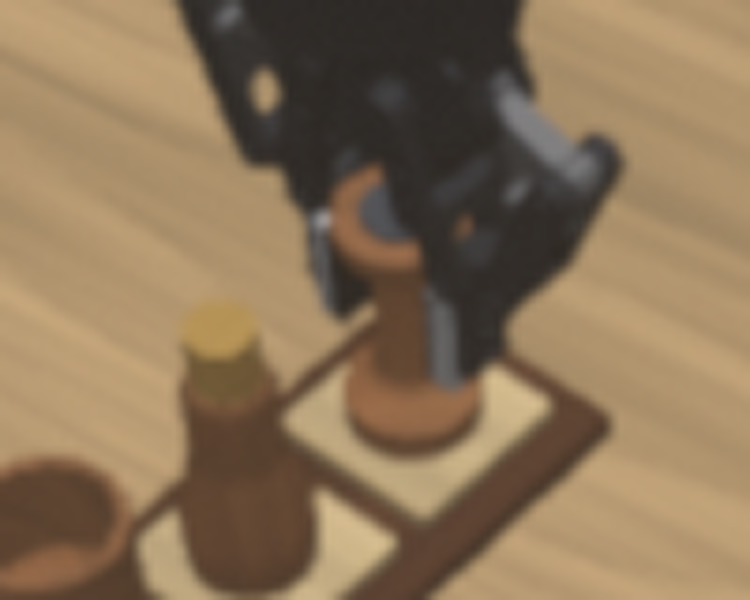

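The candlestick is upright, plate at crop (390,220). After raising, the width grew to 33.7 mm, so the plate rim blocks the fingers above the pads and they cannot close on the stem from straight above. Instead I'll grip the 38 mm plate rim between the pads, with the piece hanging below, upright.

>>> jog_arm:
  moves:
    - {"x": 0, "y": 0, "z": 0, "rx": 0, "ry": 0, "rz": 0, "grip": 0.75}
    - {"x": 0, "y": 0, "z": 0, "rx": 0, "ry": 0, "rz": 0, "grip": 0.75}
    - {"x": 0, "y": 0, "z": -12, "rx": 0, "ry": 0, "rz": 0, "grip": 0.75}
    - {"x": 0, "y": 0, "z": -22, "rx": 0, "ry": 0, "rz": 0, "grip": 0.75}
    - {"x": 0, "y": 0, "z": -22, "rx": 0, "ry": 0, "rz": 0, "grip": 0.6}
    - {"x": 0, "y": 0, "z": -22, "rx": 0, "ry": 0, "rz": 0, "grip": 0}
    - {"x": 0, "y": 0, "z": -22, "rx": 0, "ry": 0, "rz": 0, "grip": 0}
    - {"x": 0, "y": 0, "z": -22, "rx": 0, "ry": 0, "rz": 0, "grip": 0}
    - {"x": 0, "y": 0, "z": -22, "rx": 0, "ry": 0, "rz": 0, "grip": 0}
    - {"x": 0, "y": 0, "z": -22, "rx": 0, "ry": 0, "rz": 0, "grip": 0}
  grip_force: 40

```text
time_s: 6.55
tcp_pos: [0.4281, -0.2058, 0.069]
orientation: [0.051, 0.999, -0.0, 0.0]
contact_force: [-1.2, -0.5, 8.0]
gripper_width: 0.0357
gripper_force: 39.2
```

```bash
python3 go.py c4:.17
```

```text
c4 0.17 mm [-157.8  418.8 -101. ] rv [-0.0003  0.0008 -0.0418]
6.55 [-1.2 -0.5  8. ] 0.035711956063616546
```

>>> jog_arm:
  moves:
    - {"x": 0, "y": 0, "z": -5, "rx": 0, "ry": 0, "rz": 0, "grip": 0}
    - {"x": 0, "y": 0, "z": -15, "rx": 0, "ry": 0, "rz": 0, "grip": 0}
    - {"x": 0, "y": 0, "z": -35, "rx": 0, "ry": 0, "rz": 0, "grip": 0}
    - {"x": 0, "y": 0, "z": -55, "rx": 0, "ry": 0, "rz": 0, "grip": 0}
    - {"x": 0, "y": 0, "z": -75, "rx": 0, "ry": 0, "rz": 0, "grip": 0}
    - {"x": 0, "y": 0, "z": -95, "rx": 0, "ry": 0, "rz": 0, "grip": 0}
    - {"x": 0, "y": 0, "z": -101, "rx": 0, "ry": 0, "rz": 0, "grip": 0}
    - {"x": -4, "y": 10, "z": -101, "rx": 0, "ry": 0, "rz": 0, "grip": 0}
    - {"x": -12, "y": 30, "z": -101, "rx": 0, "ry": 0, "rz": 0, "grip": 0}
    - {"x": -20, "y": 60, "z": -101, "rx": 0, "ry": 0, "rz": 0, "grip": 0}
  grip_force: 40

```text
time_s: 7.8
tcp_pos: [0.454, -0.1471, 0.1688]
orientation: [0.052, 0.999, 0.0, -0.001]
contact_force: [-0.6, -0.1, -0.4]
gripper_width: 0.0358
gripper_force: 40.0
```

```bash
python3 go.py c4:.17; python3 - <<'E'
from h import *
p,d=grab_frame("scene")
cv2.imwrite("pics/g4.png",cv2.resize(p[40:200,170:370],(750,600),interpolation=2)[:,:,::-1])
E
```

```text
c4 0.17 mm [-137.7  357.8   -1.2] rv [ 0.0005 -0.0014 -0.0426]
7.8 [-0.6 -0.1 -0.4] 0.035814138009901735
```

View pics/g4.png

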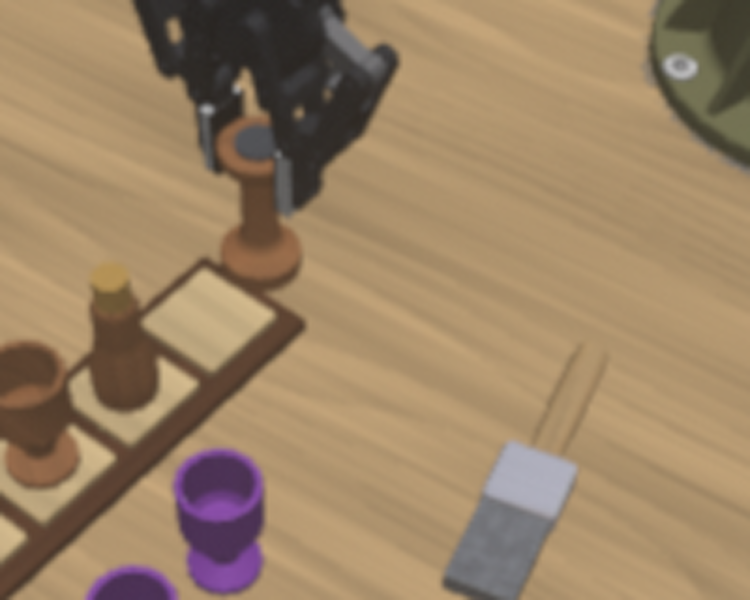

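The candlestick hangs upright from the gripper (crop (260,200)) and its pad is empty. Now to the farthest cell.

>>> jog_arm:
  moves:
    - {"x": -12, "y": 30, "z": -1, "rx": 0, "ry": 0, "rz": 0, "grip": 0}
    - {"x": -30, "y": 75, "z": -1, "rx": 0, "ry": 0, "rz": -0.01, "grip": 0}
    - {"x": -50, "y": 125, "z": -1, "rx": 0, "ry": 0, "rz": -0.02, "grip": 0}
    - {"x": -70, "y": 175, "z": -1, "rx": 0, "ry": 0, "rz": -0.03, "grip": 0}
    - {"x": -90, "y": 225, "z": -1, "rx": 0, "ry": 0, "rz": -0.04, "grip": 0}
    - {"x": -110, "y": 275, "z": -1, "rx": 0, "ry": 0, "rz": -0.043, "grip": 0}
    - {"x": -125, "y": 320, "z": -1, "rx": 0, "ry": 0, "rz": -0.043, "grip": 0}
    - {"x": -135, "y": 347, "z": -1, "rx": 0, "ry": 0, "rz": -0.043, "grip": 0}
    - {"x": -138, "y": 358, "z": -1, "rx": 0, "ry": 0, "rz": -0.043, "grip": 0}
    - {"x": -138, "y": 358, "z": -1, "rx": 0, "ry": 0, "rz": -0.043, "grip": 0}
  grip_force: 40

```text
time_s: 9.1
tcp_pos: [0.6275, 0.1941, 0.1699]
orientation: [0.03, 1.0, -0.0, -0.001]
contact_force: [-0.9, -0.7, -1.6]
gripper_width: 0.0361
gripper_force: 40.2
```

```bash
python3 go.py c4:.075 c4:.061
```

```text
c4 0.075 mm [-0.6  0.6 94.9] rv [-0.0004 -0.0013  0.0018]
c4 0.061 mm [ -0.6   0.6 108.9] rv [-0.0004 -0.0013  0.0018]
9.1 [-0.9 -0.7 -1.6] 0.03610311934407029
```

>>> jog_arm:
  moves:
    - {"x": 0, "y": 0, "z": 20, "rx": 0, "ry": 0, "rz": 0, "grip": 0}
    - {"x": 0, "y": 0, "z": 45, "rx": 0, "ry": 0, "rz": 0, "grip": 0}
    - {"x": 0, "y": 0, "z": 70, "rx": 0, "ry": 0, "rz": 0, "grip": 0}
    - {"x": 0, "y": 0, "z": 90, "rx": 0, "ry": 0, "rz": 0, "grip": 0}
    - {"x": 0, "y": 0, "z": 98, "rx": 0, "ry": 0, "rz": 0, "grip": 0}
    - {"x": 0, "y": 0, "z": 103, "rx": 0, "ry": 0, "rz": 0, "grip": 0}
    - {"x": 0, "y": 0, "z": 105, "rx": 0, "ry": 0, "rz": 0, "grip": 0}
    - {"x": 0, "y": 0, "z": 107, "rx": 0, "ry": 0, "rz": 0, "grip": 0}
    - {"x": 0, "y": 0, "z": 107, "rx": 0, "ry": 0, "rz": 0, "grip": 0}
    - {"x": 0, "y": 0, "z": 107, "rx": 0, "ry": 0, "rz": 0, "grip": 0}
  grip_force: 40

```text
time_s: 10.35
tcp_pos: [0.628, 0.1939, 0.064]
orientation: [0.03, 1.0, 0.0, 0.0]
contact_force: [0.7, 0.2, -1.1]
gripper_width: 0.0357
gripper_force: 40.2
```

```bash
python3 go.py c4:.061;python3 - <<'E'
from h import *
p,d=grab_frame("scene")
cv2.imwrite("pics/g5.png",cv2.resize(p[140:340,280:460],(540,600),interpolation=2)[:,:,::-1])
E
```

```text
c4 0.061 mm [0.  0.7 3. ] rv [0.0001 0.0003 0.0013]
10.35 [ 0.7  0.2 -1.1] 0.03566982107321201
```

View pics/g5.png

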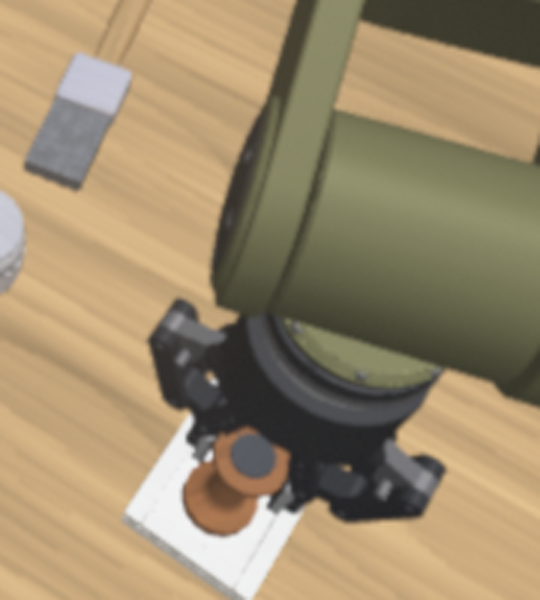

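The candlestick's base is over the farthest cell's floor (crop (220,505)), inside the walls and upright. Lowering the last 3 mm, then releasing.

>>> jog_arm:
  moves:
    - {"x": 0, "y": 0, "z": 1, "rx": 0, "ry": 0, "rz": 0, "grip": 0}
    - {"x": 0, "y": 0, "z": 2, "rx": 0, "ry": 0, "rz": 0, "grip": 0}
    - {"x": 0, "y": 0, "z": 3, "rx": 0, "ry": 0, "rz": 0, "grip": 0}
    - {"x": 0, "y": 0, "z": 3, "rx": 0, "ry": 0, "rz": 0, "grip": 0}
    - {"x": 0, "y": 0, "z": 3, "rx": 0, "ry": 0, "rz": 0, "grip": 0}
    - {"x": 0, "y": 0, "z": 3, "rx": 0, "ry": 0, "rz": 0, "grip": 0}
    - {"x": 0, "y": 0, "z": 3, "rx": 0, "ry": 0, "rz": 0, "grip": 0}
    - {"x": 0, "y": 0, "z": 3, "rx": 0, "ry": 0, "rz": 0, "grip": 0}
    - {"x": 0, "y": 0, "z": 3, "rx": 0, "ry": 0, "rz": 0, "grip": 0}
    - {"x": 0, "y": 0, "z": 3, "rx": 0, "ry": 0, "rz": 0, "grip": 0}
  grip_force: 40

```text
time_s: 11.65
tcp_pos: [0.6281, 0.1939, 0.0612]
orientation: [0.03, 1.0, 0.0, 0.0]
contact_force: [-1.1, -0.8, 6.0]
gripper_width: 0.036
gripper_force: 40.6
```

>>> jog_arm:
  moves:
    - {"x": 0, "y": 0, "z": 0, "rx": 0, "ry": 0, "rz": 0, "grip": 0.6}
    - {"x": 0, "y": 0, "z": 0, "rx": 0, "ry": 0, "rz": 0, "grip": 0.8}
    - {"x": 0, "y": 0, "z": 0, "rx": 0, "ry": 0, "rz": 0, "grip": 1}
    - {"x": 0, "y": 0, "z": 0, "rx": 0, "ry": 0, "rz": 0, "grip": 1}
    - {"x": 0, "y": 0, "z": -15, "rx": 0, "ry": 0, "rz": 0, "grip": 1}
    - {"x": 0, "y": 0, "z": -40, "rx": 0, "ry": 0, "rz": 0, "grip": 1}
    - {"x": 0, "y": 0, "z": -70, "rx": 0, "ry": 0, "rz": 0, "grip": 1}
    - {"x": 0, "y": 0, "z": -100, "rx": 0, "ry": 0, "rz": 0, "grip": 1}
    - {"x": 0, "y": 0, "z": -100, "rx": 0, "ry": 0, "rz": 0, "grip": 1}
    - {"x": 0, "y": 0, "z": -100, "rx": 0, "ry": 0, "rz": 0, "grip": 1}
  grip_force: 30

```text
time_s: 12.9
tcp_pos: [0.6277, 0.1938, 0.1607]
orientation: [0.03, 1.0, -0.0, -0.0]
contact_force: [-1.0, 0.4, -1.0]
gripper_width: 0.0852
gripper_force: 0.0
```

```bash
python3 go.py handle:.16
```

```text
handle 0.16 mm [ 107.9 -412.7    0.8] rv [-0.0001 -0.0003  0.0432]
12.9 [-1.   0.4 -1. ] 0.08518840783615944
```

>>> jog_arm:
  moves:
    - {"x": 108, "y": -413, "z": 1, "rx": 0, "ry": 0, "rz": 0.043, "grip": 1}
    - {"x": 108, "y": -413, "z": 1, "rx": 0, "ry": 0, "rz": 0.043, "grip": 1}
    - {"x": 108, "y": -413, "z": 1, "rx": 0, "ry": 0, "rz": 0.043, "grip": 1}
    - {"x": 108, "y": -413, "z": 1, "rx": 0, "ry": 0, "rz": 0.043, "grip": 1}
    - {"x": 108, "y": -413, "z": 1, "rx": 0, "ry": 0, "rz": 0.043, "grip": 1}
    - {"x": 108, "y": -413, "z": 1, "rx": 0, "ry": 0, "rz": 0.043, "grip": 1}
    - {"x": 108, "y": -413, "z": 1, "rx": 0, "ry": 0, "rz": 0.043, "grip": 1}
    - {"x": 108, "y": -413, "z": 1, "rx": 0, "ry": 0, "rz": 0.043, "grip": 1}
    - {"x": 108, "y": -413, "z": 1, "rx": 0, "ry": 0, "rz": 0.043, "grip": 1}
    - {"x": 108, "y": -413, "z": 1, "rx": 0, "ry": 0, "rz": 0.043, "grip": 1}
  grip_force: 30

```text
time_s: 14.15
tcp_pos: [0.4957, -0.2109, 0.1595]
orientation: [0.051, 0.999, 0.0, -0.0]
contact_force: [0.7, 0.1, -0.1]
gripper_width: 0.0855
gripper_force: 0.0
```

```bash
python3 go.py handle:.0608; python3 - <<'E'
from h import *
o=np.zeros((400,800,3),np.uint8)
p,d=grab_frame("scene")
o[:,:400]=cv2.resize(p[80:220,125:265],(400,400),interpolation=2)
o[:,400:]=cv2.resize(p[190:330,310:450],(400,400),interpolation=2)
cv2.imwrite("pics/g6.png",o[:,:,::-1])
E
```

```text
handle 0.0608 mm [ 0.3 -0.9 98.7] rv [ 0.0003 -0.0004  0.0016]
14.15 [ 0.7  0.1 -0.1] 0.08549785905167975
```

View pics/g6.png

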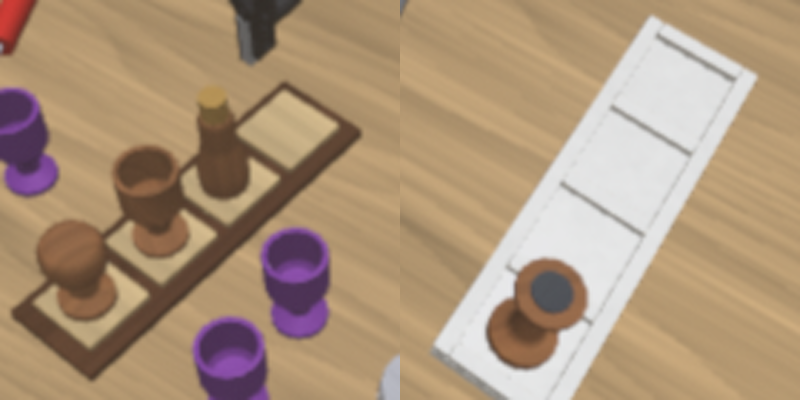

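The candlestick stands upright in the farthest cell (crop (520,330)). Handle, cup and knob are untouched. Now down to the handle and close.

>>> jog_arm:
  moves:
    - {"x": 0, "y": -1, "z": 25, "rx": 0, "ry": 0, "rz": 0, "grip": 1}
    - {"x": 0, "y": -1, "z": 55, "rx": 0, "ry": 0, "rz": 0, "grip": 1}
    - {"x": 0, "y": -1, "z": 80, "rx": 0, "ry": 0, "rz": 0, "grip": 1}
    - {"x": 0, "y": -1, "z": 95, "rx": 0, "ry": 0, "rz": 0, "grip": 0.9}
    - {"x": 0, "y": -1, "z": 99, "rx": 0, "ry": 0, "rz": 0, "grip": 0.7}
    - {"x": 0, "y": -1, "z": 99, "rx": 0, "ry": 0, "rz": 0, "grip": 0.5}
    - {"x": 0, "y": -1, "z": 99, "rx": 0, "ry": 0, "rz": 0, "grip": 0.2}
    - {"x": 0, "y": -1, "z": 99, "rx": 0, "ry": 0, "rz": 0, "grip": 0}
    - {"x": 0, "y": -1, "z": 99, "rx": 0, "ry": 0, "rz": 0, "grip": 0}
    - {"x": 0, "y": -1, "z": 99, "rx": 0, "ry": 0, "rz": 0, "grip": 0}
  grip_force: 35

```text
time_s: 15.45
tcp_pos: [0.4958, -0.2131, 0.0617]
orientation: [0.051, 0.999, -0.0, 0.001]
contact_force: [-0.8, 2.0, 6.4]
gripper_width: 0.025
gripper_force: 34.5
```

>>> jog_arm:
  moves:
    - {"x": 0, "y": 0, "z": 0, "rx": 0, "ry": 0, "rz": 0, "grip": 0}
    - {"x": 0, "y": 0, "z": 0, "rx": 0, "ry": 0, "rz": 0, "grip": 0}
    - {"x": 0, "y": 0, "z": -5, "rx": 0, "ry": 0, "rz": 0, "grip": 0}
    - {"x": 0, "y": 0, "z": -10, "rx": 0, "ry": 0, "rz": 0, "grip": 0}
    - {"x": 0, "y": 0, "z": -15, "rx": 0, "ry": 0, "rz": 0, "grip": 0}
    - {"x": 0, "y": 0, "z": -20, "rx": 0, "ry": 0, "rz": 0, "grip": 0}
    - {"x": 0, "y": 0, "z": -20, "rx": 0, "ry": 0, "rz": 0, "grip": 0}
    - {"x": 0, "y": 0, "z": -20, "rx": 0, "ry": 0, "rz": 0, "grip": 0}
    - {"x": 0, "y": 0, "z": -20, "rx": 0, "ry": 0, "rz": 0, "grip": 0}
    - {"x": 0, "y": 0, "z": -20, "rx": 0, "ry": 0, "rz": 0, "grip": 0}
  grip_force: 35

```text
time_s: 16.7
tcp_pos: [0.4953, -0.2129, 0.0806]
orientation: [0.051, 0.999, 0.0, -0.0]
contact_force: [-0.1, -0.3, -0.9]
gripper_width: 0.025
gripper_force: 34.4
```

```bash
python3 go.py c3:.16; python3 - <<'E'
from h import *
p,d=grab_frame("scene")
cv2.imwrite("pics/g7.png",cv2.resize(p[60:180,130:290],(640,480),interpolation=2)[:,:,::-1])
E
```

```text
c3 0.16 mm [-24.2 416.2 -79.3] rv [ 0.0001 -0.0002 -0.0417]
16.7 [-0.1 -0.3 -0.9] 0.024972517636898606
```

View pics/g7.png

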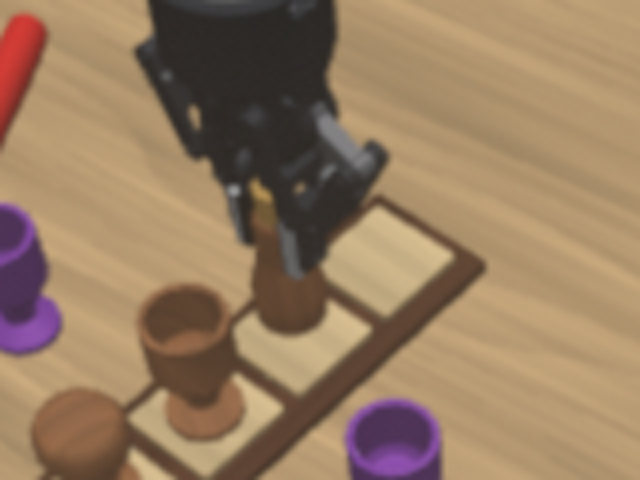

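The handle is gripped upright (crop (290,290)), width 25 mm. Carrying it over.

>>> jog_arm:
  moves:
    - {"x": 0, "y": 0, "z": -20, "rx": 0, "ry": 0, "rz": 0, "grip": 0}
    - {"x": 0, "y": 0, "z": -50, "rx": 0, "ry": 0, "rz": 0, "grip": 0}
    - {"x": 0, "y": 0, "z": -79, "rx": 0, "ry": 0, "rz": 0, "grip": 0}
    - {"x": 0, "y": 20, "z": -79, "rx": 0, "ry": 0, "rz": 0, "grip": 0}
    - {"x": -4, "y": 60, "z": -79, "rx": 0, "ry": 0, "rz": 0, "grip": 0}
    - {"x": -7, "y": 110, "z": -79, "rx": 0, "ry": 0, "rz": -0.01, "grip": 0}
    - {"x": -10, "y": 160, "z": -79, "rx": 0, "ry": 0, "rz": -0.02, "grip": 0}
    - {"x": -13, "y": 210, "z": -79, "rx": 0, "ry": 0, "rz": -0.03, "grip": 0}
    - {"x": -16, "y": 260, "z": -79, "rx": 0, "ry": 0, "rz": -0.042, "grip": 0}
    - {"x": -20, "y": 300, "z": -79, "rx": 0, "ry": 0, "rz": -0.042, "grip": 0}
  grip_force: 35

```text
time_s: 18.0
tcp_pos: [0.5453, 0.0862, 0.1586]
orientation: [0.03, 1.0, -0.0, -0.001]
contact_force: [-0.6, -0.4, -0.9]
gripper_width: 0.0249
gripper_force: 34.5
```

```bash
python3 go.py c3:.16 c3:.0555
```

```text
c3 0.16 mm [-10.1 113.2  -1.5] rv [-0.0001 -0.0016  0.0017]
c3 0.0555 mm [-10.3 113.3 103. ] rv [-0.0001 -0.0016  0.0017]
18.0 [-0.6 -0.4 -0.9] 0.02487464704136548
```

>>> jog_arm:
  moves:
    - {"x": -4, "y": 45, "z": 0, "rx": 0, "ry": 0, "rz": 0, "grip": 0}
    - {"x": -8, "y": 85, "z": 0, "rx": 0, "ry": 0, "rz": 0, "grip": 0}
    - {"x": -10, "y": 108, "z": 0, "rx": 0, "ry": 0, "rz": 0, "grip": 0}
    - {"x": -10, "y": 113, "z": 0, "rx": 0, "ry": 0, "rz": 0, "grip": 0}
    - {"x": -10, "y": 113, "z": 0, "rx": 0, "ry": 0, "rz": 0, "grip": 0}
    - {"x": -10, "y": 113, "z": 15, "rx": 0, "ry": 0, "rz": 0, "grip": 0}
    - {"x": -10, "y": 113, "z": 40, "rx": 0, "ry": 0, "rz": 0, "grip": 0}
    - {"x": -10, "y": 113, "z": 65, "rx": 0, "ry": 0, "rz": 0, "grip": 0}
    - {"x": -10, "y": 113, "z": 75, "rx": 0, "ry": 0, "rz": 0, "grip": 0}
    - {"x": -10, "y": 113, "z": 75, "rx": 0, "ry": 0, "rz": 0, "grip": 0}
  grip_force: 35

```text
time_s: 19.25
tcp_pos: [0.5627, 0.1951, 0.0842]
orientation: [0.031, 1.0, -0.0, -0.001]
contact_force: [0.4, -0.5, -0.4]
gripper_width: 0.0248
gripper_force: 34.5
```

```bash
python3 go.py c3:.0555 c3:.053
```

```text
c3 0.0555 mm [ 0.8  3.5 28.7] rv [-0.0004 -0.001  -0.0004]
c3 0.053 mm [ 0.8  3.5 31.2] rv [-0.0004 -0.001  -0.0004]
19.25 [ 0.4 -0.5 -0.4] 0.024807171394930706
```

>>> jog_arm:
  moves:
    - {"x": 1, "y": 3, "z": 5, "rx": 0, "ry": 0, "rz": 0, "grip": 0}
    - {"x": 1, "y": 3, "z": 12, "rx": 0, "ry": 0, "rz": 0, "grip": 0}
    - {"x": 1, "y": 3, "z": 19, "rx": 0, "ry": 0, "rz": 0, "grip": 0}
    - {"x": 1, "y": 3, "z": 24, "rx": 0, "ry": 0, "rz": 0, "grip": 0}
    - {"x": 1, "y": 3, "z": 26, "rx": 0, "ry": 0, "rz": 0, "grip": 0}
    - {"x": 1, "y": 3, "z": 28, "rx": 0, "ry": 0, "rz": 0, "grip": 0}
    - {"x": 1, "y": 3, "z": 29, "rx": 0, "ry": 0, "rz": 0, "grip": 0}
    - {"x": 1, "y": 3, "z": 30, "rx": 0, "ry": 0, "rz": 0, "grip": 0}
    - {"x": 1, "y": 3, "z": 31, "rx": 0, "ry": 0, "rz": 0, "grip": 0}
    - {"x": 1, "y": 3, "z": 31, "rx": 0, "ry": 0, "rz": 0, "grip": 0}
  grip_force: 35

```text
time_s: 20.5
tcp_pos: [0.5621, 0.1987, 0.0538]
orientation: [0.03, 1.0, 0.0, 0.0]
contact_force: [0.1, 0.1, -0.4]
gripper_width: 0.0249
gripper_force: 34.5
```

```bash
python3 go.py c3:.053
```

```text
c3 0.053 mm [-0.  -0.1  0.8] rv [0.0001 0.0002 0.0003]
20.5 [ 0.1  0.1 -0.4] 0.02494455692451978
```

>>> jog_arm:
  moves:
    - {"x": 0, "y": 0, "z": 0.5, "rx": 0, "ry": 0, "rz": 0, "grip": 0}
    - {"x": 0, "y": 0, "z": 1, "rx": 0, "ry": 0, "rz": 0, "grip": 0}
    - {"x": 0, "y": 0, "z": 1, "rx": 0, "ry": 0, "rz": 0, "grip": 0}
    - {"x": 0, "y": 0, "z": 1, "rx": 0, "ry": 0, "rz": 0, "grip": 0}
    - {"x": 0, "y": 0, "z": 1.5, "rx": 0, "ry": 0, "rz": 0, "grip": 0}
    - {"x": 0, "y": 0, "z": 1.5, "rx": 0, "ry": 0, "rz": 0, "grip": 0}
    - {"x": 0, "y": 0, "z": 1.5, "rx": 0, "ry": 0, "rz": 0, "grip": 0}
    - {"x": 0, "y": 0, "z": 1.5, "rx": 0, "ry": 0, "rz": 0, "grip": 0}
    - {"x": 0, "y": 0, "z": 1.5, "rx": 0, "ry": 0, "rz": 0, "grip": 0}
    - {"x": 0, "y": 0, "z": 1.5, "rx": 0, "ry": 0, "rz": 0, "grip": 0}
  grip_force: 35

```text
time_s: 21.75
tcp_pos: [0.5625, 0.1988, 0.0537]
orientation: [0.03, 1.0, 0.0, 0.001]
contact_force: [-5.4, -1.3, 14.0]
gripper_width: 0.0249
gripper_force: 36.0
```

>>> jog_arm:
  moves:
    - {"x": 0, "y": 0, "z": -1, "rx": 0, "ry": 0, "rz": 0, "grip": 0}
    - {"x": 0, "y": 0, "z": -1, "rx": 0, "ry": 0, "rz": 0, "grip": 0.5}
    - {"x": 0, "y": 0, "z": -1, "rx": 0, "ry": 0, "rz": 0, "grip": 0.8}
    - {"x": 0, "y": 0, "z": -1, "rx": 0, "ry": 0, "rz": 0, "grip": 1}
    - {"x": 0, "y": 0, "z": -1, "rx": 0, "ry": 0, "rz": 0, "grip": 1}
    - {"x": 0, "y": 0, "z": -15, "rx": 0, "ry": 0, "rz": 0, "grip": 1}
    - {"x": 0, "y": 0, "z": -40, "rx": 0, "ry": 0, "rz": 0, "grip": 1}
    - {"x": 0, "y": 0, "z": -75, "rx": 0, "ry": 0, "rz": 0, "grip": 1}
    - {"x": 0, "y": 0, "z": -107, "rx": 0, "ry": 0, "rz": 0, "grip": 1}
    - {"x": 0, "y": 0, "z": -107, "rx": 0, "ry": 0, "rz": 0, "grip": 1}
  grip_force: 30

```text
time_s: 23.0
tcp_pos: [0.5631, 0.199, 0.1629]
orientation: [0.03, 1.0, 0.001, 0.003]
contact_force: [-0.7, 0.1, -0.3]
gripper_width: 0.0855
gripper_force: 0.0
```

```bash
python3 go.py cup:.16
```

```text
cup 0.16 mm [ -21.6 -416.9    2.2] rv [0.002  0.0052 0.0421]
23.0 [-0.7  0.1 -0.3] 0.08554495881799536
```

>>> jog_arm:
  moves:
    - {"x": -22, "y": -417, "z": 2, "rx": 0, "ry": 0, "rz": 0.042, "grip": 1}
    - {"x": -22, "y": -417, "z": 2, "rx": 0, "ry": 0, "rz": 0.042, "grip": 1}
    - {"x": -22, "y": -417, "z": 2, "rx": 0, "ry": 0, "rz": 0.042, "grip": 1}
    - {"x": -22, "y": -417, "z": 2, "rx": 0, "ry": 0, "rz": 0.042, "grip": 1}
    - {"x": -22, "y": -417, "z": 2, "rx": 0, "ry": 0, "rz": 0.042, "grip": 1}
    - {"x": -22, "y": -417, "z": 2, "rx": 0, "ry": 0, "rz": 0.042, "grip": 1}
    - {"x": -22, "y": -417, "z": 2, "rx": 0, "ry": 0, "rz": 0.042, "grip": 1}
    - {"x": -22, "y": -417, "z": 2, "rx": 0, "ry": 0, "rz": 0.042, "grip": 1}
    - {"x": -22, "y": -417, "z": 2, "rx": 0, "ry": 0, "rz": 0.042, "grip": 1}
    - {"x": -22, "y": -417, "z": 2, "rx": 0, "ry": 0, "rz": 0.042, "grip": 1}
  grip_force: 25

```text
time_s: 24.25
tcp_pos: [0.5588, -0.2177, 0.1573]
orientation: [0.051, 0.999, 0.0, -0.0]
contact_force: [1.2, -0.2, -0.0]
gripper_width: 0.0853
gripper_force: 0.0
```

```bash
python3 go.py cup:.053; python3 - <<'E'
from h import *
o=np.zeros((400,800,3),np.uint8)
p,d=grab_frame("scene")
o[:,:400]=cv2.resize(p[80:220,125:265],(400,400),interpolation=2)
o[:,400:]=cv2.resize(p[190:330,310:450],(400,400),interpolation=2)
cv2.imwrite("pics/g8.png",o[:,:,::-1])
E
```

```text
cup 0.053 mm [ -0.6  -0.6 104.3] rv [ 0.0001 -0.0002  0.0016]
24.25 [ 1.2 -0.2 -0. ] 0.08528808361613024
```

View pics/g8.png

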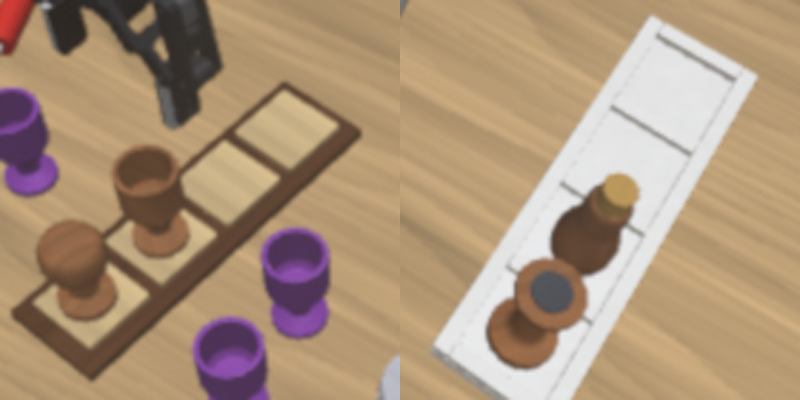

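The handle stands upright in the second-farthest cell (crop (595,235)), and the candlestick is still fine. Cup next.

>>> jog_arm:
  moves:
    - {"x": -1, "y": -1, "z": 25, "rx": 0, "ry": 0, "rz": 0, "grip": 1}
    - {"x": -1, "y": -1, "z": 55, "rx": 0, "ry": 0, "rz": 0, "grip": 1}
    - {"x": -1, "y": -1, "z": 80, "rx": 0, "ry": 0, "rz": 0, "grip": 1}
    - {"x": -1, "y": -1, "z": 97, "rx": 0, "ry": 0, "rz": 0, "grip": 1}
    - {"x": -1, "y": -1, "z": 104, "rx": 0, "ry": 0, "rz": 0, "grip": 0.8}
    - {"x": -1, "y": -1, "z": 104, "rx": 0, "ry": 0, "rz": 0, "grip": 0.6}
    - {"x": -1, "y": -1, "z": 104, "rx": 0, "ry": 0, "rz": 0, "grip": 0.4}
    - {"x": -1, "y": -1, "z": 104, "rx": 0, "ry": 0, "rz": 0, "grip": 0.3}
    - {"x": -1, "y": -1, "z": 104, "rx": 0, "ry": 0, "rz": 0, "grip": 0.3}
    - {"x": -1, "y": -1, "z": 104, "rx": 0, "ry": 0, "rz": 0, "grip": 0.3}
  grip_force: 30

```text
time_s: 25.55
tcp_pos: [0.56, -0.2201, 0.0541]
orientation: [0.051, 0.999, -0.0, 0.001]
contact_force: [0.3, 0.7, 5.9]
gripper_width: 0.043
gripper_force: 31.0
```

>>> jog_arm:
  moves:
    - {"x": 0, "y": 0, "z": 0, "rx": 0, "ry": 0, "rz": 0, "grip": 0.3}
    - {"x": 0, "y": 0, "z": 0, "rx": 0, "ry": 0, "rz": 0, "grip": 0.3}
    - {"x": 0, "y": 0, "z": -5, "rx": 0, "ry": 0, "rz": 0, "grip": 0.3}
    - {"x": 0, "y": 0, "z": -10, "rx": 0, "ry": 0, "rz": 0, "grip": 0.3}
    - {"x": 0, "y": 0, "z": -15, "rx": 0, "ry": 0, "rz": 0, "grip": 0.3}
    - {"x": 0, "y": 0, "z": -30, "rx": 0, "ry": 0, "rz": 0, "grip": 0.3}
    - {"x": 0, "y": 0, "z": -50, "rx": 0, "ry": 0, "rz": 0, "grip": 0.3}
    - {"x": 0, "y": 0, "z": -80, "rx": 0, "ry": 0, "rz": 0, "grip": 0.3}
    - {"x": 0, "y": 0, "z": -107, "rx": 0, "ry": 0, "rz": 0, "grip": 0.3}
    - {"x": 0, "y": 0, "z": -107, "rx": 0, "ry": 0, "rz": 0, "grip": 0.3}
  grip_force: 30

```text
time_s: 26.8
tcp_pos: [0.5603, -0.2203, 0.163]
orientation: [0.051, 0.999, -0.001, 0.002]
contact_force: [0.4, -0.5, -0.3]
gripper_width: 0.0431
gripper_force: 30.6
```

```bash
python3 go.py c2:.16
```

```text
c2 0.16 mm [107.1 414.1   2. ] rv [-0.0016  0.0041 -0.0417]
26.8 [ 0.4 -0.5 -0.3] 0.04312687756535775
```

>>> jog_arm:
  moves:
    - {"x": 5, "y": 20, "z": 2, "rx": 0, "ry": 0, "rz": 0, "grip": 0.3}
    - {"x": 15, "y": 60, "z": 2, "rx": 0, "ry": 0, "rz": 0, "grip": 0.3}
    - {"x": 28, "y": 110, "z": 2, "rx": 0, "ry": 0, "rz": -0.01, "grip": 0.3}
    - {"x": 41, "y": 160, "z": 2, "rx": 0, "ry": 0, "rz": -0.02, "grip": 0.3}
    - {"x": 54, "y": 210, "z": 2, "rx": 0, "ry": 0, "rz": -0.03, "grip": 0.3}
    - {"x": 67, "y": 260, "z": 2, "rx": 0, "ry": 0, "rz": -0.04, "grip": 0.3}
    - {"x": 80, "y": 310, "z": 2, "rx": 0, "ry": 0, "rz": -0.042, "grip": 0.3}
    - {"x": 93, "y": 355, "z": 2, "rx": 0, "ry": 0, "rz": -0.042, "grip": 0.3}
    - {"x": 103, "y": 395, "z": 2, "rx": 0, "ry": 0, "rz": -0.042, "grip": 0.3}
    - {"x": 107, "y": 414, "z": 2, "rx": 0, "ry": 0, "rz": -0.042, "grip": 0.3}
  grip_force: 30

```text
time_s: 28.05
tcp_pos: [0.4941, 0.2049, 0.1572]
orientation: [0.029, 1.0, -0.0, -0.001]
contact_force: [-0.3, 0.0, -0.2]
gripper_width: 0.0428
gripper_force: 30.7
```

```bash
python3 go.py c2:.045
```

```text
c2 0.045 mm [ -2.6  -2.1 112.2] rv [-0.0006 -0.0018  0.0026]
28.05 [-0.3  0.  -0.2] 0.04280313135854544
```

>>> jog_arm:
  moves:
    - {"x": 0, "y": 0, "z": 0, "rx": 0, "ry": 0, "rz": 0, "grip": 0.3}
    - {"x": 0, "y": 0, "z": 15, "rx": 0, "ry": 0, "rz": 0, "grip": 0.3}
    - {"x": 0, "y": 0, "z": 40, "rx": 0, "ry": 0, "rz": 0, "grip": 0.3}
    - {"x": 0, "y": 0, "z": 65, "rx": 0, "ry": 0, "rz": 0, "grip": 0.3}
    - {"x": 0, "y": 0, "z": 80, "rx": 0, "ry": 0, "rz": 0, "grip": 0.3}
    - {"x": 0, "y": 0, "z": 85, "rx": 0, "ry": 0, "rz": 0, "grip": 0.3}
    - {"x": 0, "y": 0, "z": 85, "rx": 0, "ry": 0, "rz": 0, "grip": 0.3}
    - {"x": 0, "y": 0, "z": 85, "rx": 0, "ry": 0, "rz": 0, "grip": 0.3}
    - {"x": 0, "y": 0, "z": 85, "rx": 0, "ry": 0, "rz": 0, "grip": 0.3}
    - {"x": 0, "y": 0, "z": 85, "rx": 0, "ry": 0, "rz": 0, "grip": 0.3}
  grip_force: 30

```text
time_s: 29.3
tcp_pos: [0.4957, 0.2029, 0.0736]
orientation: [0.03, 1.0, 0.0, 0.0]
contact_force: [-0.1, 0.2, -0.5]
gripper_width: 0.0427
gripper_force: 30.7
```

```bash
python3 go.py c2:.045
```

```text
c2 0.045 mm [-0.6 -0.3 28.6] rv [0.0002 0.0005 0.0004]
29.3 [-0.1  0.2 -0.5] 0.042706206757638705
```

>>> jog_arm:
  moves:
    - {"x": 0, "y": 0, "z": 8, "rx": 0, "ry": 0, "rz": 0, "grip": 0.3}
    - {"x": 0, "y": 0, "z": 16, "rx": 0, "ry": 0, "rz": 0, "grip": 0.3}
    - {"x": 0, "y": 0, "z": 22, "rx": 0, "ry": 0, "rz": 0, "grip": 0.3}
    - {"x": 0, "y": 0, "z": 25, "rx": 0, "ry": 0, "rz": 0, "grip": 0.3}
    - {"x": 0, "y": 0, "z": 27, "rx": 0, "ry": 0, "rz": 0, "grip": 0.3}
    - {"x": 0, "y": 0, "z": 28, "rx": 0, "ry": 0, "rz": 0, "grip": 0.3}
    - {"x": 0, "y": 0, "z": 28.5, "rx": 0, "ry": 0, "rz": 0, "grip": 0.3}
    - {"x": 0, "y": 0, "z": 28.5, "rx": 0, "ry": 0, "rz": 0, "grip": 0.3}
    - {"x": 0, "y": 0, "z": 28.5, "rx": 0, "ry": 0, "rz": 0, "grip": 0.3}
    - {"x": 0, "y": 0, "z": 28.5, "rx": 0, "ry": 0, "rz": 0, "grip": 0.3}
  grip_force: 30

```text
time_s: 30.55
tcp_pos: [0.4959, 0.2029, 0.0461]
orientation: [0.03, 1.0, 0.0, 0.0]
contact_force: [-6.1, -2.6, 15.6]
gripper_width: 0.0433
gripper_force: 31.9
```

>>> jog_arm:
  moves:
    - {"x": 0, "y": 0, "z": -1, "rx": 0, "ry": 0, "rz": 0, "grip": 0.3}
    - {"x": 0, "y": 0, "z": -1, "rx": 0, "ry": 0, "rz": 0, "grip": 0.6}
    - {"x": 0, "y": 0, "z": -1, "rx": 0, "ry": 0, "rz": 0, "grip": 0.8}
    - {"x": 0, "y": 0, "z": -1, "rx": 0, "ry": 0, "rz": 0, "grip": 1}
    - {"x": 0, "y": 0, "z": -1, "rx": 0, "ry": 0, "rz": 0, "grip": 1}
    - {"x": 0, "y": 0, "z": -15, "rx": 0, "ry": 0, "rz": 0, "grip": 1}
    - {"x": 0, "y": 0, "z": -40, "rx": 0, "ry": 0, "rz": 0, "grip": 1}
    - {"x": 0, "y": 0, "z": -75, "rx": 0, "ry": 0, "rz": 0, "grip": 1}
    - {"x": 0, "y": 0, "z": -114, "rx": 0, "ry": 0, "rz": 0, "grip": 1}
    - {"x": 0, "y": 0, "z": -114, "rx": 0, "ry": 0, "rz": 0, "grip": 1}
  grip_force: 30

```text
time_s: 31.8
tcp_pos: [0.4968, 0.2033, 0.1626]
orientation: [0.03, 1.0, 0.001, 0.003]
contact_force: [0.4, 0.0, -0.7]
gripper_width: 0.0856
gripper_force: 0.0
```

```bash
python3 go.py knob:.16
```

```text
knob 0.16 mm [-156.3 -420.7    2.5] rv [0.0024 0.0056 0.0422]
31.8 [ 0.4  0.  -0.7] 0.08556475430079226
```

>>> jog_arm:
  moves:
    - {"x": -156, "y": -421, "z": 1, "rx": 0, "ry": 0, "rz": 0.042, "grip": 1}
    - {"x": -156, "y": -421, "z": 1, "rx": 0, "ry": 0, "rz": 0.042, "grip": 1}
    - {"x": -156, "y": -421, "z": 1, "rx": 0, "ry": 0, "rz": 0.042, "grip": 1}
    - {"x": -156, "y": -421, "z": 1, "rx": 0, "ry": 0, "rz": 0.042, "grip": 1}
    - {"x": -156, "y": -421, "z": 1, "rx": 0, "ry": 0, "rz": 0.042, "grip": 1}
    - {"x": -156, "y": -421, "z": 1, "rx": 0, "ry": 0, "rz": 0.042, "grip": 1}
    - {"x": -156, "y": -421, "z": 1, "rx": 0, "ry": 0, "rz": 0.042, "grip": 1}
    - {"x": -156, "y": -421, "z": 1, "rx": 0, "ry": 0, "rz": 0.042, "grip": 1}
    - {"x": -156, "y": -421, "z": 1, "rx": 0, "ry": 0, "rz": 0.042, "grip": 1}
    - {"x": -156, "y": -421, "z": 1, "rx": 0, "ry": 0, "rz": 0.042, "grip": 1}
  grip_force: 30

```text
time_s: 33.05
tcp_pos: [0.6256, -0.2253, 0.1578]
orientation: [0.051, 0.999, 0.0, -0.0]
contact_force: [0.0, 0.6, 0.3]
gripper_width: 0.0852
gripper_force: 0.0
```

```bash
python3 go.py knob:.048
```

```text
knob 0.048 mm [ -1.8  -0.7 109.8] rv [ 0.0003 -0.0004  0.0016]
33.05 [0.  0.6 0.3] 0.08519722687060874
```

>>> jog_arm:
  moves:
    - {"x": -1.5, "y": -1, "z": 25, "rx": 0, "ry": 0, "rz": 0, "grip": 1}
    - {"x": -1.5, "y": -1, "z": 55, "rx": 0, "ry": 0, "rz": 0, "grip": 1}
    - {"x": -1.5, "y": -1, "z": 85, "rx": 0, "ry": 0, "rz": 0, "grip": 1}
    - {"x": -1.5, "y": -1, "z": 103, "rx": 0, "ry": 0, "rz": 0, "grip": 1}
    - {"x": -1.5, "y": -1, "z": 110, "rx": 0, "ry": 0, "rz": 0, "grip": 0.8}
    - {"x": -1.5, "y": -1, "z": 110, "rx": 0, "ry": 0, "rz": 0, "grip": 0.6}
    - {"x": -1.5, "y": -1, "z": 110, "rx": 0, "ry": 0, "rz": 0, "grip": 0.4}
    - {"x": -1.5, "y": -1, "z": 110, "rx": 0, "ry": 0, "rz": 0, "grip": 0.3}
    - {"x": -1.5, "y": -1, "z": 110, "rx": 0, "ry": 0, "rz": 0, "grip": 0.3}
    - {"x": -1.5, "y": -1, "z": 110, "rx": 0, "ry": 0, "rz": 0, "grip": 0.3}
  grip_force: 35

```text
time_s: 34.3
tcp_pos: [0.6277, -0.2282, 0.0491]
orientation: [0.051, 0.999, -0.0, 0.001]
contact_force: [-0.5, -0.1, 6.6]
gripper_width: 0.043
gripper_force: 36.0
```

>>> jog_arm:
  moves:
    - {"x": 0, "y": 0, "z": 0, "rx": 0, "ry": 0, "rz": 0, "grip": 0.3}
    - {"x": 0, "y": 0, "z": 0, "rx": 0, "ry": 0, "rz": 0, "grip": 0.3}
    - {"x": 0, "y": 0, "z": -5, "rx": 0, "ry": 0, "rz": 0, "grip": 0.3}
    - {"x": 0, "y": 0, "z": -10, "rx": 0, "ry": 0, "rz": 0, "grip": 0.3}
    - {"x": 0, "y": 0, "z": -15, "rx": 0, "ry": 0, "rz": 0, "grip": 0.3}
    - {"x": 0, "y": 0, "z": -30, "rx": 0, "ry": 0, "rz": 0, "grip": 0.3}
    - {"x": 0, "y": 0, "z": -50, "rx": 0, "ry": 0, "rz": 0, "grip": 0.3}
    - {"x": 0, "y": 0, "z": -80, "rx": 0, "ry": 0, "rz": 0, "grip": 0.3}
    - {"x": 0, "y": 0, "z": -112, "rx": 0, "ry": 0, "rz": 0, "grip": 0.3}
    - {"x": 0, "y": 0, "z": -112, "rx": 0, "ry": 0, "rz": 0, "grip": 0.3}
  grip_force: 35

```text
time_s: 35.55
tcp_pos: [0.6282, -0.2285, 0.1641]
orientation: [0.051, 0.999, -0.001, 0.003]
contact_force: [-0.3, -0.1, -0.3]
gripper_width: 0.043
gripper_force: 35.7
```

```bash
python3 go.py c1:.16; python3 - <<'E'
from h import *
p,d=grab_frame("scene")
o=np.zeros((400,800,3),np.uint8)
o[:,:400]=cv2.resize(p[60:220,105:265],(400,400),interpolation=2)
o[:,400:]=cv2.resize(p[190:330,310:450],(400,400),interpolation=2)
cv2.imwrite("pics/g9.png",o[:,:,::-1])
E
```

```text
c1 0.16 mm [241.4 412.4   1.9] rv [-0.002   0.0057 -0.0417]
35.55 [-0.3 -0.1 -0.3] 0.04299612659782118
```

View pics/g9.png

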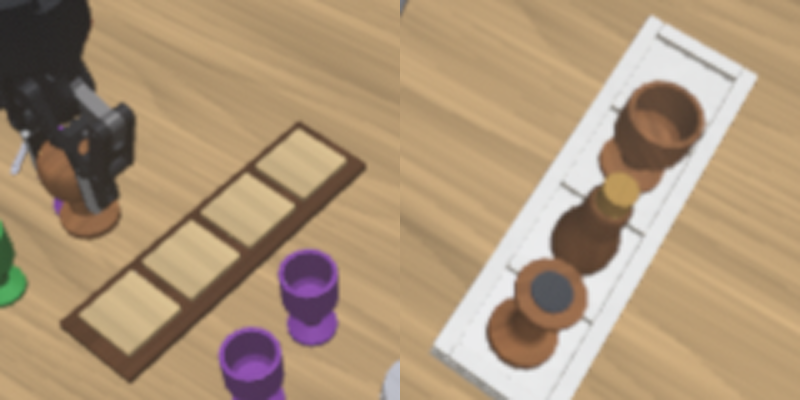

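The knob is held upright (crop (85,190)). The three placed pieces stand in cells 2 to 4, with the cup's foot at crop (630,165). On to the nearest cell.

>>> jog_arm:
  moves:
    - {"x": 12, "y": 20, "z": 1, "rx": 0, "ry": 0, "rz": 0, "grip": 0.3}
    - {"x": 35, "y": 60, "z": 1, "rx": 0, "ry": 0, "rz": 0, "grip": 0.3}
    - {"x": 64, "y": 110, "z": 1, "rx": 0, "ry": 0, "rz": -0.01, "grip": 0.3}
    - {"x": 94, "y": 160, "z": 1, "rx": 0, "ry": 0, "rz": -0.02, "grip": 0.3}
    - {"x": 123, "y": 210, "z": 1, "rx": 0, "ry": 0, "rz": -0.03, "grip": 0.3}
    - {"x": 152, "y": 260, "z": 1, "rx": 0, "ry": 0, "rz": -0.04, "grip": 0.3}
    - {"x": 181, "y": 310, "z": 1, "rx": 0, "ry": 0, "rz": -0.042, "grip": 0.3}
    - {"x": 208, "y": 355, "z": 1, "rx": 0, "ry": 0, "rz": -0.042, "grip": 0.3}
    - {"x": 231, "y": 395, "z": 1, "rx": 0, "ry": 0, "rz": -0.042, "grip": 0.3}
    - {"x": 241, "y": 412, "z": 1, "rx": 0, "ry": 0, "rz": -0.042, "grip": 0.3}
  grip_force: 35

```text
time_s: 36.85
tcp_pos: [0.4282, 0.2082, 0.1583]
orientation: [0.029, 1.0, -0.0, -0.001]
contact_force: [0.9, -0.9, -0.9]
gripper_width: 0.0424
gripper_force: 35.7
```

```bash
python3 go.py c1:.0405
```

```text
c1 0.0405 mm [ -2.4  -1.5 117.8] rv [-0.0004 -0.0011  0.0024]
36.85 [ 0.9 -0.9 -0.9] 0.042419357186391414
```

>>> jog_arm:
  moves:
    - {"x": 0, "y": 0, "z": 0, "rx": 0, "ry": 0, "rz": 0, "grip": 0.3}
    - {"x": 0, "y": 0, "z": 15, "rx": 0, "ry": 0, "rz": 0, "grip": 0.3}
    - {"x": 0, "y": 0, "z": 40, "rx": 0, "ry": 0, "rz": 0, "grip": 0.3}
    - {"x": 0, "y": 0, "z": 65, "rx": 0, "ry": 0, "rz": 0, "grip": 0.3}
    - {"x": 0, "y": 0, "z": 82, "rx": 0, "ry": 0, "rz": 0, "grip": 0.3}
    - {"x": 0, "y": 0, "z": 90, "rx": 0, "ry": 0, "rz": 0, "grip": 0.3}
    - {"x": 0, "y": 0, "z": 90, "rx": 0, "ry": 0, "rz": 0, "grip": 0.3}
    - {"x": 0, "y": 0, "z": 90, "rx": 0, "ry": 0, "rz": 0, "grip": 0.3}
    - {"x": 0, "y": 0, "z": 90, "rx": 0, "ry": 0, "rz": 0, "grip": 0.3}
    - {"x": 0, "y": 0, "z": 90, "rx": 0, "ry": 0, "rz": 0, "grip": 0.3}
  grip_force: 35

```text
time_s: 38.1
tcp_pos: [0.4298, 0.2066, 0.0691]
orientation: [0.03, 1.0, 0.0, 0.0]
contact_force: [0.0, 0.3, -0.7]
gripper_width: 0.0428
gripper_force: 35.7
```

```bash
python3 go.py c1:.0405
```

```text
c1 0.0405 mm [-0.6 -0.1 28.6] rv [0.0003 0.0006 0.0003]
38.1 [ 0.   0.3 -0.7] 0.0428226242075116
```

>>> jog_arm:
  moves:
    - {"x": 0, "y": 0, "z": 8, "rx": 0, "ry": 0, "rz": 0, "grip": 0.3}
    - {"x": 0, "y": 0, "z": 16, "rx": 0, "ry": 0, "rz": 0, "grip": 0.3}
    - {"x": 0, "y": 0, "z": 22, "rx": 0, "ry": 0, "rz": 0, "grip": 0.3}
    - {"x": 0, "y": 0, "z": 25, "rx": 0, "ry": 0, "rz": 0, "grip": 0.3}
    - {"x": 0, "y": 0, "z": 26.5, "rx": 0, "ry": 0, "rz": 0, "grip": 0.3}
    - {"x": 0, "y": 0, "z": 27.5, "rx": 0, "ry": 0, "rz": 0, "grip": 0.3}
    - {"x": 0, "y": 0, "z": 28, "rx": 0, "ry": 0, "rz": 0, "grip": 0.3}
    - {"x": 0, "y": 0, "z": 28, "rx": 0, "ry": 0, "rz": 0, "grip": 0.3}
    - {"x": 0, "y": 0, "z": 28, "rx": 0, "ry": 0, "rz": 0, "grip": 0.3}
    - {"x": 0, "y": 0, "z": 28, "rx": 0, "ry": 0, "rz": 0, "grip": 0.3}
  grip_force: 35

```text
time_s: 39.35
tcp_pos: [0.4298, 0.2066, 0.041]
orientation: [0.03, 1.0, 0.0, 0.0]
contact_force: [-2.3, -1.3, 6.2]
gripper_width: 0.043
gripper_force: 36.2
```

Touching at 6 N. Releasing and rising.

>>> jog_arm:
  moves:
    - {"x": 0, "y": 0, "z": 0, "rx": 0, "ry": 0, "rz": 0, "grip": 0.6}
    - {"x": 0, "y": 0, "z": 0, "rx": 0, "ry": 0, "rz": 0, "grip": 0.8}
    - {"x": 0, "y": 0, "z": 0, "rx": 0, "ry": 0, "rz": 0, "grip": 1}
    - {"x": 0, "y": 0, "z": 0, "rx": 0, "ry": 0, "rz": 0, "grip": 1}
    - {"x": 0, "y": 0, "z": -15, "rx": 0, "ry": 0, "rz": 0, "grip": 1}
    - {"x": 0, "y": 0, "z": -40, "rx": 0, "ry": 0, "rz": 0, "grip": 1}
    - {"x": 0, "y": 0, "z": -75, "rx": 0, "ry": 0, "rz": 0, "grip": 1}
    - {"x": 0, "y": 0, "z": -120, "rx": 0, "ry": 0, "rz": 0, "grip": 1}
    - {"x": 0, "y": 0, "z": -120, "rx": 0, "ry": 0, "rz": 0, "grip": 1}
    - {"x": 0, "y": 0, "z": -120, "rx": 0, "ry": 0, "rz": 0, "grip": 1}
  grip_force: 30

```text
time_s: 40.6
tcp_pos: [0.4294, 0.2064, 0.1608]
orientation: [0.03, 1.0, 0.0, 0.0]
contact_force: [-0.1, -0.2, -0.0]
gripper_width: 0.0853
gripper_force: 0.0
```

>>> jog_arm:
  moves:
    - {"x": 0, "y": -40, "z": 0, "rx": 0, "ry": 0, "rz": 0, "grip": 1}
    - {"x": 0, "y": -90, "z": 0, "rx": 0, "ry": 0, "rz": 0, "grip": 1}
    - {"x": 0, "y": -140, "z": 0, "rx": 0, "ry": 0, "rz": 0, "grip": 1}
    - {"x": 0, "y": -190, "z": 0, "rx": 0, "ry": 0, "rz": 0, "grip": 1}
    - {"x": 0, "y": -240, "z": 0, "rx": 0, "ry": 0, "rz": 0, "grip": 1}
    - {"x": 0, "y": -240, "z": 0, "rx": 0, "ry": 0, "rz": 0, "grip": 1}
    - {"x": 0, "y": -240, "z": 0, "rx": 0, "ry": 0, "rz": 0, "grip": 1}
    - {"x": 0, "y": -240, "z": 0, "rx": 0, "ry": 0, "rz": 0, "grip": 1}
    - {"x": 0, "y": -240, "z": 0, "rx": 0, "ry": 0, "rz": 0, "grip": 1}
    - {"x": 0, "y": -240, "z": 0, "rx": 0, "ry": 0, "rz": 0, "grip": 1}

```text
time_s: 41.85
tcp_pos: [0.4151, -0.0326, 0.1607]
orientation: [0.03, 1.0, 0.0, -0.0]
contact_force: [0.7, -0.1, -0.4]
gripper_width: 0.0855
gripper_force: 0.0
```

```bash
python3 - <<'E'
from h import *
p,d=grab_frame("scene")
cv2.imwrite("pics/final.png",cv2.resize(p[90:345,120:460],(800,600),interpolation=2)[:,:,::-1])
E
```

```text
(no output)
```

View pics/final.png

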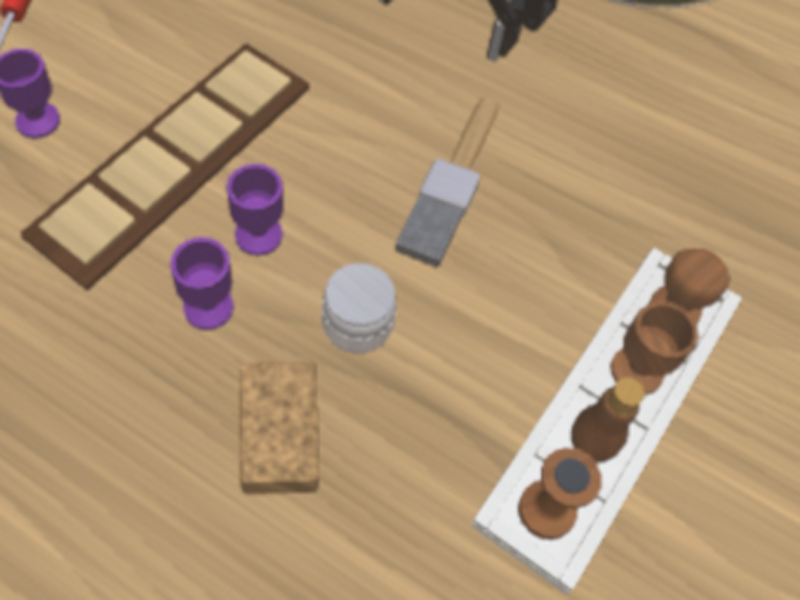

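All four pieces stand upright in the tray, in reverse order: knob nearest at (695,285), cup (655,350), handle (605,420) and candlestick farthest at (555,500). The tin at (358,307) has not moved.

```bash
python3 -c "from plant import close_job;print(close_job())"
```

```text
the job is handed in; nothing more can be done
None
```

The job is handed in at about 42 s: all four pieces stand upright in the tray in reverse order and the wax tin was not touched; I gripped the candlestick by its drip plate because the fingers couldn't close on its stem.

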